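# Centre-punch set-up on a chainsaw guide bar

### The job

The guide bar needs a new oil hole: slide the bar over the jig until it is fully home against both fence pins and the end pin. Then take the automatic centre punch out of the tool stand and set its point where the arms of the white cross on the bar meet. Finish while still holding the punch there, upright and steady, with light pressure so that its sprung nose is about halfway in but never right home (that would fire it) - I will check the spot and finish the stroke myself; keep the bar against its pins and leave the other tools where they are.

Things in the scene. Friction and masses are not known exactly. Their poses are not given: they have to be found in the camera images.
- jig: Steel jig, bolted down, placed and turned at random. Base plate 150 (x) x 240 (y) x 8 mm, origin at the centre of its underside. Two support blocks on it, 130 mm long in x, tops at z = 30 mm: left from y = +30 to +120, right from y = -120 to -70 mm. x points to the fence (away from the robot), y to the end pin (left). With the bar home its origin is at (+14, -54, +30) mm, axes parallel.
- fence_pin_left (a point): Top centre of the left fence pin (round, fixed, 12 mm in diameter, 12 mm above the blocks, as are all three): jig x = +50, y = +75, z = 42 mm. The bar's far long edge rests against the robot's side of the fence pins, 6 mm short of their centres.
- fence_pin_right (a point): Top centre of the right fence pin: jig x = +50, y = -95, z = 42 mm.
- end_pin (a point): Top centre of the end pin: jig x = +6, y = +112, z = 42 mm. The bar's square tail end rests against its right side (at y = +106 mm).
- bar: Chainsaw guide bar, dark grey steel, 320 x 60 x 5 mm, about 0.5 kg, flat on the two blocks, 10 to 25 mm short of the pins and askew. Origin: mid length, mid width, underside; y runs along it to the tail (square, slotted), x across it to the fence. The half-round nose (radius 30 mm) sticks out to the right. Slides with 3 to 6 N; seating it square on both fence pins takes up to 15 N.
- bar_mark (a point): Middle of the white painted cross (arms 20 mm long, 2 mm wide) on the bar's top face, near the tail on the robot's side of the slot: bar x = -18, y = +105, z = +5 mm. With the bar home it lies over the left block.
- bar_nose (a point): Tip of the bar's round nose, top edge: bar x = 0, y = -160, z = +5 mm.
- stand: Wooden tool stand, fixed, 60 (x) x 200 (y) x 70 mm high, placed at random left of the jig, its length (y) running roughly fore and aft (to and away from the robot). Origin at the centre of its underside. Three stepped holes along y (at -65, 0, +65 mm); in each stands a tool, in any order.
- punch: Automatic centre punch, bright steel, knurled: a cylinder 16 mm in diameter, 97 mm long with its domed cap, about 0.13 kg, loose, upright in a hole of the stand (1 mm of play; 30 mm in the hole, 67 mm out). Origin at the centre of the body's lower end (shoulder, 40 mm above the bench); z runs up to the cap. Below it the nose, 7 mm thick, sticks out 33 mm.
- punch_tip (a point): The punch's point, at the lower end of the sprung nose: 33 mm below the punch origin on its axis, nearer when the nose is pushed in.
- punch_nose (a joint): How far the sprung nose is pushed into the punch body, m: 0 = fully out, 0.010 = right home, where the punch would fire. The spring needs 2.3 N to start and 0.9 N more for each mm (about 7 N halfway, 11 N at 10 mm).
- pin_punch: Bystander in the stand: solid pin punch, 16 mm in diameter and 68 mm long with a thinner 11 mm neck 22 mm long on top; leave it. Origin on its axis, 40 mm above the bench.
- screwdriver: Bystander in the stand: stubby screwdriver, handle up, 28 mm thick, 71 mm high above the stand; leave it. Origin at the handle's lower end.
- ratchet: Bystander: ratchet handle 210 mm long lying on the bench to the right of the bar; leave it. Origin under the middle of its shank.
- pliers: Bystander: pliers 190 mm long lying on the bench beyond the jig; leave them. Origin below the middle.
- jig_gap (a point): Middle of the 100 mm wide gap between the jig's support blocks, on the base plate: jig x = 0, y = -20, z = 8 mm. The bar bridges the gap 22 mm above it, so a finger can reach down past the bar's edge here. Only two flat screw heads, 4 mm high, stand in it.
There are look-alikes about, which are no part of the job. Leave any orange or purple look-alike of the punch alone.

How it is judged (in metres and radians):
On the way, in this order (a step that is already met when the one before it is completed fails the run):
1. the bar is fully home against both fence pins and the end pin (x of bar in the frame of jig between 0.0115 and 0.0165 m and y of bar in the frame of jig between -0.0565 and -0.0515 m and z of bar in the frame of jig between 0.028 and 0.032 m and angle between the y axis of bar and the y axis of jig, either way round below 0.02 rad), for 0.2 s.
2. the punch stands on the cross with its nose pushed part way in (distance between punch_tip and bar_mark below 0.004 m and angle between punch's own z axis and vertical below 0.12 rad and value of joint punch_nose between 0.002 and 0.008 m), for 0.2 s.
At the end, for the whole second after the job is handed in: Bar flat, within 2.5 mm of home against the pins and 0.02 rad of square; punch held still by the gripper alone, within 0.12 rad of upright, point within 4 mm of the cross's middle, nose in 2 to 8 mm, pushing on the bar with 2 to 14 N; other tools within 30 mm of their places (all of step 1 and all of step 2 and contact force between the fingers and punch above 2 N and contact force between punch and bar between 2 and 14 N and contact force between punch and stand below 0.1 N and contact force between punch and jig below 0.1 N and linear speed of each of punch, bar below 0.02 m/s and distance of each of pin_punch, screwdriver, ratchet, pliers from where it was at the start of the episode below 0.03 m); the arm keeps its last pose, push and grip.
It fails at once if the punch's nose is pushed right home, so that it fires (value of joint punch_nose above 0.0093 m).
It fails at once if another tool is disturbed (moved over 30 mm) (not (distance of each of pin_punch, screwdriver, ratchet, pliers from where it was at the start of the episode below 0.03 m)).
It also fails if it takes over 64 s, if anything falls off the work surface, if the arm or the gripper's body presses on something with over 40 N, if the wrist force passes 120 N, or if a joint passes its speed limit or range.

### The arm

A 6-joint arm with a two-finger parallel gripper is mounted at the origin on the work surface. World frame = base frame: x ahead of the robot, y to its left, z up, the work surface at z = 0. Lengths are in m, angles in degrees, forces in N, time in s.
With the tool pointing down it reaches from about 0.25 to 0.725 m from the base axis. Payload 9.7 kg.
Tool frame: the origin (TCP) lies midway between the tips of the shut fingers; the grasp point (between the pads) lies 19 mm behind it; z points along the fingers, y is the line along which they close (so a half turn about z gives the same grasp; the last joint's range is limited). The gripper opens to 85 mm and grips with 20 to 120 N. Pads are 22 mm wide; open, the fingers measure 114 mm over their backs; the gripper's body (76 mm by 85 mm) begins 54 mm behind the grasp point. The pads swing forward as they close: fully open they stand 13 mm farther back than shut.
Start: joints at [-68.698, 4.979, 10.078, 95.1, 0, 90], TCP at [0.2, -0.512, 0.231] pointing down, gripper open.
Joint ranges: [-179.16, 179.16], [-48.56, 103.87], [-65.8, 70.77], [-126.05, 130.52], [-82.76, 87.17], [-180, 180]. Speed limits (degrees/s): [127.2, 127.2, 147.25, 180, 180, 180].

### API

Orientations are given as [roll, pitch, yaw] about the fixed x, y, z axes, in that order (R = Rz(yaw) Ry(pitch) Rx(roll)).
In Python, from workcell import * gives the robot as it stands.
- The arm moves only by the tool servo_tool, never from a script. Its argument "moves" is a list of rows, each a list of 4 numbers: the shift along the world's x, y, z in cm, then the turn about the world's z in rad. A call has 1 to 20 rows; each row is the pose to reach, as a shift and turn from the pose commanded when the call began; what a row does not reach only later rows make up. A row lasts 1/12 s, in which the tool goes at most 41.7 mm and 7.16 degrees, less where a joint would pass 70% of its speed; a pose out of reach is approached as far as the arm can. A call with a gripper value outside its range is refused whole. "claw" is the closure, from 0 (fully open) to 1 (shut), set as the call begins (left out, the last holds). The fingers move at their own pace and stop on an object; "force" is the grip in N (left out, the last holds). Time passes only in rows, so rows that repeat a pose let the fingers close. It gives the time, the measured TCP pose, the force, the opening and the grip force at its end, in the units of the state.
- get_obs(): the state, without advancing time (a new reading comes with each control period).
- camera(name): name is "scene" or "side" or "wrist"; returns the picture (384x512x3 uint8, red, green, blue); there is no depth.
- get_calibration(name): a dict with "fx", "fy", "cx", "cy" (pixels), "rvec" (rotation vector, rad) and "tvec" (3), from world to camera coordinates, as OpenCV has them; the wrist camera has in their place "tool_from_camera" (4x4, takes a point from camera to tool coordinates, whose origin is the TCP and whose axes are the flange's). Camera axes: x right, y down, z forward; pixel columns grow to the right and rows downward; lengths in m; the calibration is good to about 2 mm. A picture is of the moment at which its call begins: read the wrist's pose just before it. get_calibration takes no time and is no camera call.
- job_done(): hands the job in; it is judged then, once.
The state is a dict: "time": time; "q": joint angles; "qd": joint speeds; "joint_efforts": joint torques, N m; "ee_pos": TCP position; "tcp_rot": TCP orientation; "wrist_force": force on the tool from outside, world axes, zero at the start; "torque": the same for the moment, N m; "opening": finger opening in m; "grasp_force": force on a finger pad.
Only numpy, scipy, OpenCV 4.12 (cv2) and the standard library are available. Lean on these libraries where they do the work, as an engineer would, in place of code of your own. Each camera call takes 0.05 s, during which the arm holds its last target. There are 200 camera calls.

## Working session

There is one attempt and no reset: what is moved stays moved. The work goes in short steps, Python scripts to look and compute and a tool call to move; the robot and the scene stay as the last step left them, time stands still between calls to the robot, and variables do not carry over. Pictures are saved under pics/ and viewed, at most 10 in all, crops included, and the job is handed in when it is done.

Besides the shell and the picture viewer there is one more tool, called as name(argument=value, ...) on one line, values as JSON. servo_tool: Moves the arm, as the interface text tells. Its arguments: {"type":"object","properties":{"moves":{"type":"array","items":{"type":"array","items":{"type":"number"}}},"claw":{"type":"number"},"force":{"type":"number"}},"required":["moves"]}

```bash
mkdir -p pics; python3 - <<'E'
from workcell import *
import cv2,numpy as np
for n in ("scene","side"):
    im=camera(n); cv2.imwrite(f"pics/{n}0.png",cv2.resize(im[:,:,::-1],(800,600),interpolation=cv2.INTER_CUBIC)); cv2.imwrite(f"pics/raw_{n}0.png",im[:,:,::-1])
    c=get_calibration(n); R=cv2.Rodrigues(np.array(c['rvec']))[0]; print(n,c['fx'],c['cx'],c['cy'],'pos',-R.T@np.array(c['tvec']).ravel(),'fwd',R[2])
print(get_calibration("wrist")); print(get_obs())
E
```

```text
scene 479.17942349947117 257.19208424449243 190.8344287112675 pos [1.45707985 0.20142481 0.88176309] fwd [-0.72273531 -0.16995621 -0.6699019 ]
side 491.4008910091461 253.2957377202583 183.5243768559336 pos [-0.18597028  0.81254037  0.73504648] fwd [ 0.58235934 -0.6280958  -0.51609424]
{'fx': 292.77651657280006, 'fy': 292.77651657280006, 'cx': 250.5228763745046, 'cy': 191.62533711293858, 'tool_from_camera': array([[ 1.65835602e-04, -9.52232191e-01, -3.05374896e-01,
         7.87100482e-02],
       [ 9.99999597e-01, -1.11587866e-04,  8.91013298e-04,
         4.46836003e-04],
       [-8.82527677e-04, -3.05374921e-01,  9.52231788e-01,
        -1.43781991e-01],
       [ 0.00000000e+00,  0.00000000e+00,  0.00000000e+00,
         1.00000000e+00]])}
{'time': 0.1, 'q': array([-6.86963068e+01,  5.00819603e+00,  1.00382429e+01,  9.51006792e+01,
        2.14177825e-03,  8.99996363e+01]), 'qd': array([-0.01019412, -0.13457871,  0.1468888 ,  0.0448266 ,  0.09804188,
       -0.09169738]), 'joint_efforts': array([ 9.88869870e-04, -5.21562803e+01,  4.65650976e+01,  1.60376891e-02,
        5.69621227e-05,  3.68357291e-06]), 'ee_pos': array([ 0.19975179, -0.51220996,  0.23064488]), 'tcp_rot': array([-1.79929368e+02, -2.14222503e-03,  2.13040543e+01]), 'wrist_force': array([ 0.17206573, -0.34241478, -0.03936227]), 'torque': array([ 0.01847386,  0.00764235, -0.05476615]), 'grasp_force': 0.0, 'opening': 0.08531814814571588}
```

View pics/scene0.png

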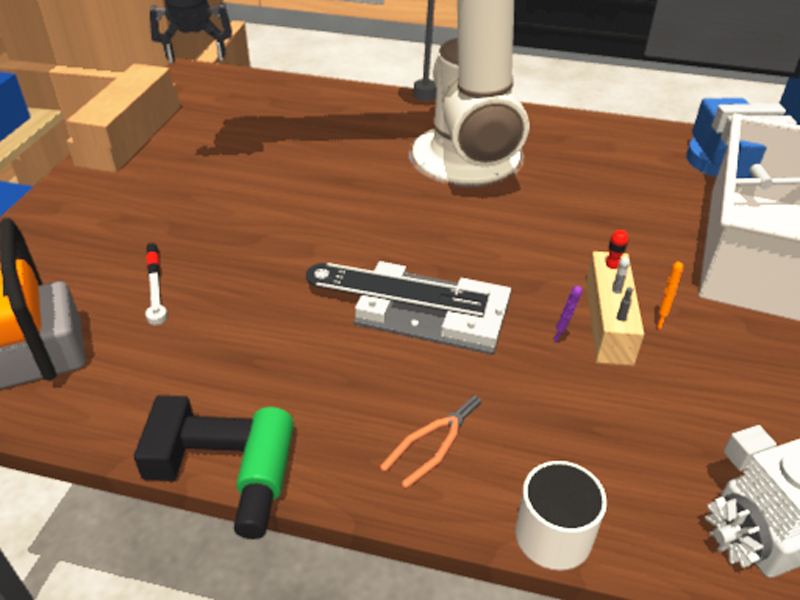

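View pics/side0.png

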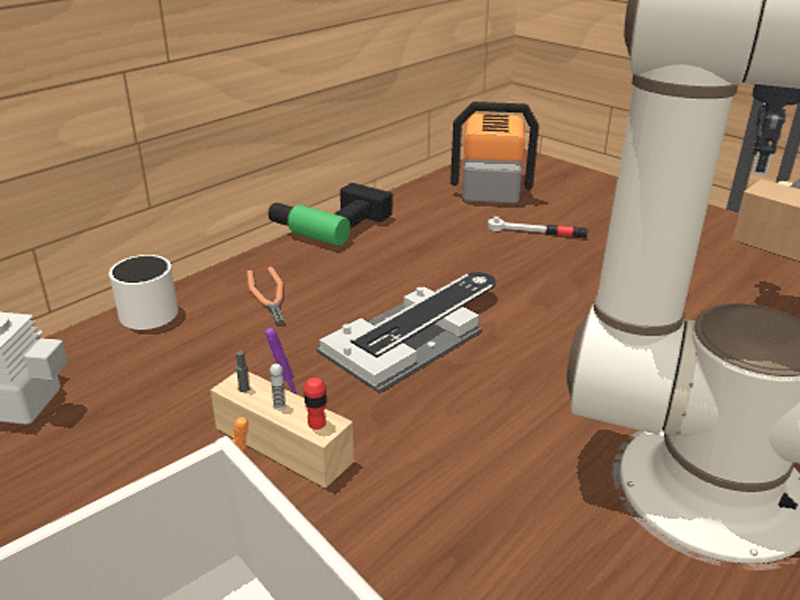

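Scene view (800x600): the bar's nose is at (318,273) and its tail at (490,305). The three pins are at about (373,303), (471,325) and (498,312), and the pliers at (440,440). The stand holds the red screwdriver at (618,248), a bright knurled tool at (621,275) and a dark necked tool at (626,303). The purple (567,313) and orange (670,295) look-alikes stand beside the stand. The side view agrees: dark (243,372), bright (278,387), red (316,402).

Next I'll get rough positions by two-view triangulation.

```bash
cat > h.py <<'E'
import cv2,numpy as np
from scipy.spatial.transform import Rotation as Ro
from workcell import *
def cam(n,obs=None):
    c=get_calibration(n); K=np.array([[c['fx'],0,c['cx']],[0,c['fy'],c['cy']],[0,0,1]])
    if n!='wrist':
        R=cv2.Rodrigues(np.array(c['rvec']))[0]; return K,R,np.array(c['tvec']).ravel()
    T=np.eye(4); T[:3,:3]=Ro.from_euler('xyz',obs['tcp_rot'],degrees=True).as_matrix(); T[:3,3]=obs['ee_pos']
    M=np.linalg.inv(T@c['tool_from_camera']); return K,M[:3,:3],M[:3,3]
def ray(C,p):
    K,R,t=C; return -R.T@t, R.T@np.linalg.solve(K,[p[0],p[1],1])
def plane(C,p,z):
    o,d=ray(C,p); return o+d*(z-o[2])/d[2]
def tri(*cp):  # (C,p) pairs: least squares point
    A=np.zeros((3,3));b=np.zeros(3)
    for C,p in cp:
        o,d=ray(C,p); d=d/np.linalg.norm(d); P=np.eye(3)-np.outer(d,d); A+=P;b+=P@o
    x=np.linalg.solve(A,b); return x,max(np.linalg.norm(proj(C,x)-p) for C,p in cp)
def proj(C,X):
    K,R,t=C; u=K@(R@np.asarray(X)+t); return u[:2]/u[2]
E
python3 - <<'E'
from h import *
np.set_printoptions(precision=4,suppress=True)
s,d=cam('scene'),cam('side'); k=1/1.5625
for n,a,b in [('punchtop',(624,261),(277,366)),('pinp top',(629,290),(240,353)),('scr top',(620,233),(315,380)),('endpin',(498,312),(348,351)),('pinL',(471,324),(347,326)),('pinR',(373,303),(421,291)),('nose',(307,273),(495,280))]:
    print(n,*tri((s,np.array(a)*k),(d,np.array(b)*k)))
for n,a,z in [('st',(592,252),.07),('st',(631,252),.07),('st',(643,335),.07),('st',(599,337),.07),('nose',(307,273),.035),('tailL',(489,293),.035),('tailR',(484,314),.035),('endpin',(498,312),.042),('pinL',(471,324),.042),('pinR',(373,303),.042)]: print(n,plane(s,np.array(a)*k,z))
E
```

```text
punchtop [0.4707 0.3312 0.1314] 0.5232537822258196
pinp top [0.5347 0.342  0.1262] 0.17466547038597055
scr top [0.4064 0.322  0.1381] 0.35783591474402976
endpin [0.5307 0.1485 0.0302] 0.11394929169927281
pinL [0.5754 0.1092 0.0361] 0.7095556206469592
pinR [ 0.5638 -0.0594  0.033 ] 0.6459806312346945
nose [ 0.5046 -0.1978  0.0206] 0.5188342388945197
st [0.3798 0.2877 0.07  ]
st [0.3622 0.354  0.07  ]
st [0.5688 0.376  0.07  ]
st [0.5905 0.3102 0.07  ]
nose [ 0.522  -0.1897  0.035 ]
tailL [0.4929 0.1271 0.035 ]
tailR [0.5468 0.1273 0.035 ]
endpin [0.5437 0.1495 0.042 ]
pinL [0.5831 0.1114 0.042 ]
pinR [ 0.5749 -0.0551  0.042 ]
```

servo_tool(moves=[[22,54,2,-0.42],[22,54,2,-0.42],[22,54,2,-0.42],[22,54,2,-0.42],[22,54,2,-0.42],[22,54,2,-0.42],[22,54,2,-0.42],[22,54,2,-0.42],[22,54,2,-0.42],[22,54,2,-0.42],[22,54,2,-0.42],[22,54,2,-0.42],[22,54,2,-0.42],[22,54,2,-0.42],[22,54,2,-0.42],[22,54,2,-0.42],[22,54,2,-0.42],[22,54,2,-0.42]], claw=1)

```text
time: 1.6
ee_pos: [0.4188, -0.0015, 0.2512]
tcp_rot: [-178.8, 0.0, -1.0]
wrist_force: [-0.9, 0.4, -0.1]
opening: -0.0002
grasp_force: 0.0
```

```bash
python3 - <<'E'
from h import *
import pickle
o=get_obs(); im=camera('wrist'); cv2.imwrite('pics/w1.png',im[:,:,::-1]); pickle.dump(o,open('w1.pkl','wb')); print(o['ee_pos'],o['tcp_rot'],o['qd'],o['time'],o['wrist_force'])
cv2.imwrite('pics/w1v.png',cv2.resize(im[:,:,::-1],(800,600),interpolation=cv2.INTER_CUBIC))
E
```

```text
[ 0.41882418 -0.00148798  0.25120457] [-1.78809047e+02  4.45393123e-02 -9.64621990e-01] [-0.42643252 -0.28859502 -0.00642962 -0.10836728  0.16583617 -0.08214437] 1.6 [-0.87762638  0.35061229 -0.06153737]
```

View pics/w1v.png

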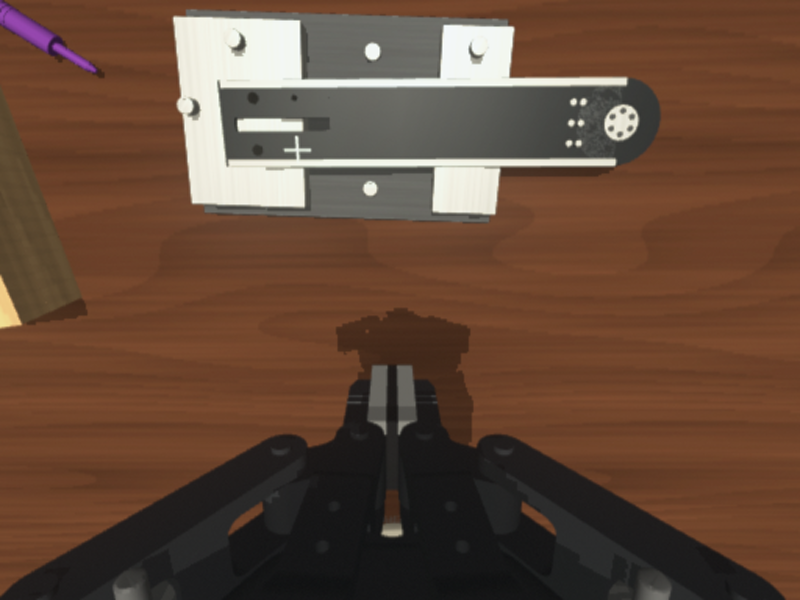

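The wrist view shows the whole jig. The fence pins are at (235,41) and (479,48), the end pin at (187,106), the cross at (297,149), the tail edge from (220,82) to (229,163) and the nose tip at (660,116), all in the 800x600 picture. I'll take a second view from further left.

servo_tool(moves=[[1,4,0,0],[2,8,0,0],[2,12,0,0],[2,14,0,0],[2,14,0,0],[2,14,0,0],[2,14,0,0],[2,14,0,0]])

```text
time: 2.32
ee_pos: [0.4427, 0.0307, 0.2514]
tcp_rot: [-177.0, 0.1, 2.1]
wrist_force: [-0.2, -0.4, -0.7]
opening: -0.0003
grasp_force: 0.0
```

```bash
python3 - <<'E'
from h import *
import pickle
o=get_obs(); im=camera('wrist'); cv2.imwrite('pics/w2.png',im[:,:,::-1]); pickle.dump(o,open('w2.pkl','wb')); print(o['ee_pos'],o['tcp_rot'],o['qd'],o['time'],o['wrist_force'])
cv2.imwrite('pics/w2v.png',cv2.resize(im[:,:,::-1],(800,600),interpolation=cv2.INTER_CUBIC))
E
```

```text
[0.44267471 0.03070297 0.25141306] [-1.77008898e+02  5.93934630e-02  2.10187339e+00] [ 0.15429629  0.43450807  0.45243301 -0.16584903  0.11861672 -0.05534017] 2.3167 [-0.20983325 -0.42139191 -0.71279875]
```

View pics/w2v.png

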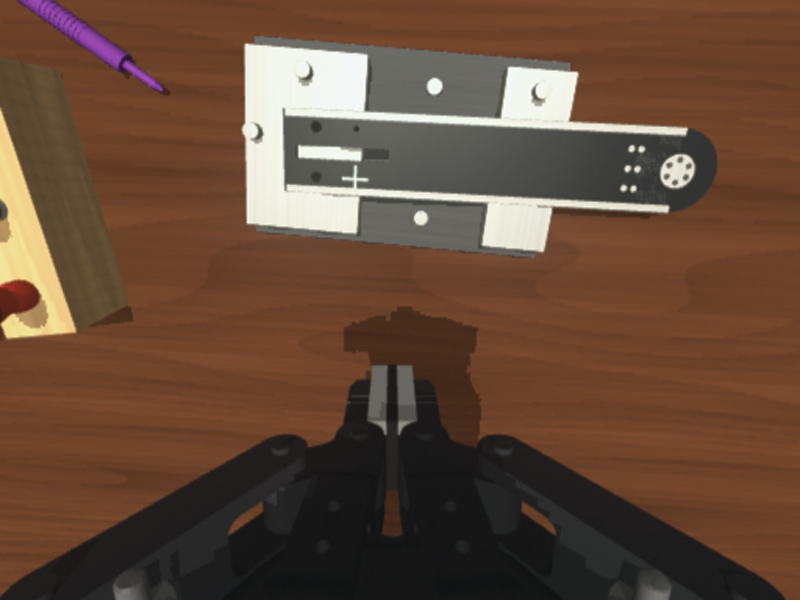

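The arm fell well short of the command, and the tool is tilting: roll is now -177°. I'll look at the joints before moving again.

servo_tool(moves=[[0,0,0,0],[0,0,0,0]])

```text
time: 2.53
ee_pos: [0.4427, 0.0308, 0.2514]
tcp_rot: [-177.0, 0.1, 2.1]
wrist_force: [-0.7, -0.5, 0.4]
opening: -0.0001
grasp_force: 0.0
```

Joint 6 is at its 180° limit, since yaw = q1 − q6 + 180. I'll work near yaw 90°, which the symmetric grasp allows. First I'll measure the jig and bar from these two views.

```bash
cat > m1.py <<'E'
from h import *
import pickle
np.set_printoptions(precision=4,suppress=True)
a,b=[cam('wrist',pickle.load(open(f+'.pkl','rb'))) for f in ('w1','w2')]; s,d=cam('scene'),cam('side'); k=1/1.5625
P={'pinL':((235,41),(304,71),.042),'pinR':((479,48),(542,91),.042),'end':((187,106),(253,131),.042),'mark':((297,149),(355,179),.035),'tailF':((220,82),(285,110),.035),'tailN':((229,163),(286,189),.035),'nose':((660,116),(717,162),.035),'scrF':((372,51),(434,87),.012),'scrN':((370,188),(421,218),.012)}
for n,(p,q,z) in P.items():
    p=np.array(p)*k;q=np.array(q)*k
    x,e=tri((a,p),(b,q)); print(n,'tri',x,round(e,2),'planes',plane(a,p,z)[:2],plane(b,q,z)[:2])
L,R=[np.mean([plane(a,np.array(P[n][0])*k,.042),plane(b,np.array(P[n][1])*k,.042)],axis=0) for n in('pinL','pinR')]
v=L-R; print('jig y dir deg',np.degrees(np.arctan2(v[1],v[0])),np.linalg.norm(v[:2]))
E
python3 m1.py
```

```text
pinL tri [0.5738 0.1088 0.0385] 0.27 planes [0.5728 0.1078] [0.5735 0.1078]
pinR tri [ 0.5668 -0.0616  0.033 ] 0.04 planes [ 0.5651 -0.0602] [ 0.5657 -0.0595]
end tri [0.5319 0.1451 0.0471] 0.38 planes [0.5321 0.1476] [0.5324 0.1466]
mark tri [0.5013 0.0706 0.0418] 0.15 planes [0.5015 0.072 ] [0.5007 0.0716]
tailF tri [0.548  0.1237 0.0365] 0.09 planes [0.5483 0.1242] [0.548  0.1242]
tailN tri [0.4918 0.1243 0.0374] 0.56 planes [0.4923 0.1247] [0.4911 0.1254]
nose tri [ 0.5223 -0.2079  0.0097] 1.3 planes [ 0.5197 -0.1937] [ 0.5232 -0.1933]
scrF tri [0.5693 0.0149 0.017 ] 0.21 planes [0.5704 0.015 ] [0.5698 0.0149]
scrN tri [0.4709 0.0192 0.0173] 0.02 planes [0.4705 0.0196] [0.4702 0.0191]
jig y dir deg 87.34508896948832 0.1678007065211849
```

Estimated jig pose: origin about (0.520, 0.036), yaw about -2.7°. The bar is askew by about 3° and short of home by 17 mm in y, and by 19 mm at the tail and 3 mm at the nose in x. I'll go to the right of the nose at yaw 87.3°, high first.

servo_tool(moves=[[8,-27,-8,1.487],[8,-27,-8,1.487],[8,-27,-8,1.487],[8,-27,-8,1.487],[8,-27,-8,1.487],[8,-27,-8,1.487],[8,-27,-8,1.487],[8,-27,-8,1.487],[8,-27,-8,1.487],[8,-27,-8,1.487],[8,-27,-8,1.487],[8,-27,-8,1.487],[8,-27,-8,1.487],[8,-27,-8,1.487],[8,-27,-8,1.487]])

```text
time: 3.78
ee_pos: [0.5227, -0.239, 0.1713]
tcp_rot: [-177.0, 0.1, 87.2]
wrist_force: [-0.4, -0.3, 0.0]
opening: -0.0002
grasp_force: 0.0
```

The tool keeps a 3° tilt (0.052 rad) from the joint limit. It lies in the closing plane and is inside the 0.12 rad allowance, so I'll include it in the calculations. Now I'll lower beside the nose and approach it.

servo_tool(moves=[[0,0,-4,0],[0,0,-8,0],[0,0,-12,0],[0,0,-14,0],[0,0,-14.9,0],[0,0,-14.9,0],[0,1.5,-14.9,0],[0,2.8,-14.9,0],[0,2.8,-14.9,0]])

```text
time: 4.53
ee_pos: [0.5238, -0.209, 0.0245]
tcp_rot: [-177.1, 0.1, 87.4]
wrist_force: [-0.5, 0.2, 0.0]
opening: 0.0001
grasp_force: 0.0
```

servo_tool(moves=[[0,0.4,0,0],[0,0.8,0,0],[0,1.1,0,0],[0,1.4,0,0],[0,1.4,0,0]])

```text
time: 4.95
ee_pos: [0.523, -0.1968, 0.0227]
tcp_rot: [-177.0, 0.1, 87.3]
wrist_force: [0.7, -1.0, 0.9]
opening: -0.0002
grasp_force: 0.4
```

servo_tool(moves=[[0,0.2,0,0],[0,0.4,0,0],[0,0.6,0,0],[0,0.6,0,0]])

```text
time: 5.28
ee_pos: [0.5228, -0.1908, 0.0223]
tcp_rot: [-177.0, 0.1, 87.3]
wrist_force: [0.6, -1.3, 1.5]
opening: 0.0001
grasp_force: 0.9
```

servo_tool(moves=[[0,0.15,0,0],[0,0.3,0,0],[0,0.4,0,0],[0,0.4,0,0]])

```text
time: 5.62
ee_pos: [0.5227, -0.1869, 0.0223]
tcp_rot: [-177.0, 0.1, 87.3]
wrist_force: [0.4, -2.1, 1.0]
opening: 0.0003
grasp_force: 1.2
```

servo_tool(moves=[[0,0.1,0,0],[0,0.2,0,0],[0,0.3,0,0],[0,0.3,0,0]])

```text
time: 5.95
ee_pos: [0.5228, -0.1859, 0.0225]
tcp_rot: [-177.0, 0.3, 87.3]
wrist_force: [-0.3, -13.0, 0.9]
opening: -0.0001
grasp_force: 6.5
```

```bash
python3 - <<'E'
from h import *
o=get_obs(); print(o['ee_pos'],o['wrist_force'])
im=camera('side')[:,:,::-1]; s=camera('scene')[:,:,::-1]
a=cv2.resize(im[150:270,190:340],(750,600),interpolation=cv2.INTER_CUBIC)
b=cv2.resize(s[150:240,185:340],None,fx=4.8,fy=4.8,interpolation=cv2.INTER_CUBIC)
cv2.imwrite('pics/c1.png',np.hstack([cv2.resize(a,(375,300)),cv2.resize(b,(425,300))]))
E
```

```text
[ 0.5227599  -0.18591097  0.02249859] [ -0.32663208 -13.03127612   0.87553418]
```

View pics/c1.png

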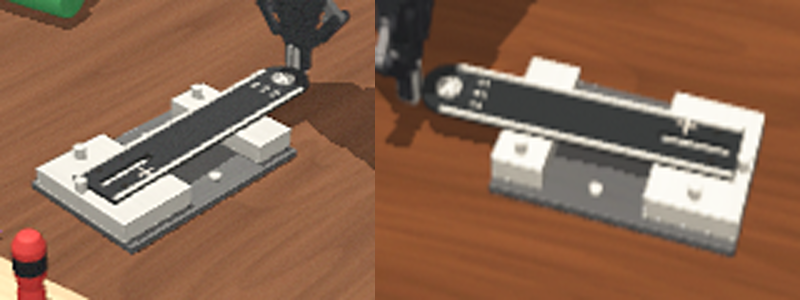

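Both crops show the tail touching the end pin: the force jumped to 13 N and motion stopped. There is still a gap to the fence pins. Now I'll back off, go to the gap and push toward the fence.

servo_tool(moves=[[0,-3,0,0],[0,-3,4,0],[0,-3,7,0],[-2,0,7,0],[-4,4,7,0],[-6.8,8,7,0],[-6.8,12,7,0],[-6.8,16,7,0],[-6.8,20,7,0],[-6.8,22,7,0],[-6.8,22,7,0],[-6.8,22,4,0],[-6.8,22,1,0],[-6.8,22,0,0],[-6.8,22,0,0]])

```text
time: 7.3
ee_pos: [0.4527, 0.0357, 0.0198]
tcp_rot: [-176.7, 0.1, 87.3]
wrist_force: [-0.1, 0.1, 0.1]
opening: -0.0003
grasp_force: 0.0
```

servo_tool(moves=[[0.5,0,0,0],[1,0,0,0],[1.5,0,0,0],[2,0,0,0],[2,0,0,0]])

```text
time: 7.72
ee_pos: [0.4763, 0.0359, 0.0232]
tcp_rot: [-177.1, 0.1, 87.3]
wrist_force: [-0.2, -0.2, -0.5]
opening: 0.0001
grasp_force: 0.0
```

servo_tool(moves=[[0.4,0,0,0],[0.8,0,0,0],[1,0,0,0],[1,0,0,0]])

```text
time: 8.05
ee_pos: [0.4852, 0.0359, 0.0224]
tcp_rot: [-177.0, 0.1, 87.3]
wrist_force: [-0.8, -0.2, 0.9]
opening: -0.0002
grasp_force: 0.0
```

servo_tool(moves=[[0.2,0,0,0],[0.4,0,0,0],[0.5,0,0,0],[0.5,0,0,0]])

```text
time: 8.38
ee_pos: [0.4899, 0.0359, 0.0223]
tcp_rot: [-177.0, 0.1, 87.3]
wrist_force: [-1.2, 0.0, 1.1]
opening: -0.0001
grasp_force: 0.4
```

servo_tool(moves=[[0.2,0,0,0],[0.4,0,0,0],[0.5,0,0,0],[0.5,0,0,0]])

```text
time: 8.72
ee_pos: [0.4912, 0.0359, 0.0221]
tcp_rot: [-176.6, 0.1, 87.3]
wrist_force: [-19.2, 0.8, 12.0]
opening: 0.0001
grasp_force: 10.6
```

servo_tool(moves=[[0.1,0,0,0],[0.2,0,0,0],[0.3,0,0,0],[0.3,0,0,0]])

```text
time: 9.05
ee_pos: [0.4916, 0.0359, 0.022]
tcp_rot: [-176.3, 0.1, 87.3]
wrist_force: [-32.4, 0.4, 20.8]
opening: 0.0001
grasp_force: 17.6
```

servo_tool(moves=[[-3,0,0,0],[-3,0,1,0],[-3,0,5,0],[-2,-1,9,0],[0,-3,13,0],[2,-5,17,0],[2.5,-5,21,0],[2.5,-5,24,0],[2.5,-5,24,0],[2.5,-5,24,0]])

```text
time: 9.88
ee_pos: [0.5242, -0.0144, 0.265]
tcp_rot: [-177.3, 0.1, 87.3]
wrist_force: [0.8, 0.0, -1.2]
opening: -0.0001
grasp_force: 0.0
```

```bash
python3 - <<'E'
from h import *
import pickle
o=get_obs(); im=camera('wrist'); cv2.imwrite('pics/w3.png',im[:,:,::-1]); pickle.dump(o,open('w3.pkl','wb')); print(o['ee_pos'],o['tcp_rot'],o['qd'],o['time'],o['wrist_force'])
cv2.imwrite('pics/w3v.png',cv2.resize(im[:,:,::-1],(800,600),interpolation=cv2.INTER_CUBIC))
E
```

```text
[ 0.52424459 -0.01439122  0.26501451] [-1.77302161e+02  6.11859173e-02  8.72966446e+01] [ 0.36795327  0.47899814 -5.5211653  -1.6931115   0.11402481  0.08241588] 9.8833 [ 0.79638031  0.02345748 -1.16549773]
```

View pics/w3v.png

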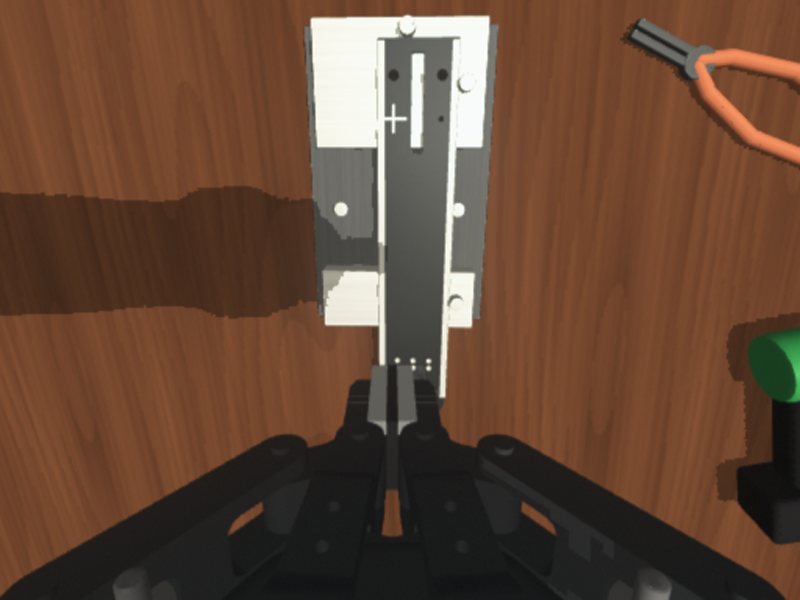

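Wrist view 3 shows the bar's far edge against both fence pins, (467,82) and (457,302), and the tail at the end pin (407,25). The cross is at (396,119). I'll check the numbers.

```bash
cat > m2.py <<'E'
from h import *
import pickle
from scipy.optimize import least_squares
np.set_printoptions(precision=4,suppress=True)
k=1/1.5625
C=[cam('wrist',pickle.load(open(f'w{i}.pkl','rb'))) for i in (1,2,3)]
J={(.05,.075,.042):[(235,41),(304,71),(467,82)],(.05,-.095,.042):[(479,48),(542,91),(457,302)],(.006,.112,.042):[(187,106),(253,131),(407,25)],(.05,-.02,.012):[(372,51),(434,87),(458,209)],(-.05,-.02,.012):[(370,188),(421,218),(341,209)]}
M=lambda p:(np.array([np.cos(p[2]),np.sin(p[2])]),np.array([-np.sin(p[2]),np.cos(p[2])]))
def W(p,j): ex,ey=M(p); return np.r_[p[:2]+j[0]*ex+j[1]*ey,j[2]]
def fit(i):
    f=lambda p:np.concatenate([proj(C[c],W(p,j))-np.array(q[c])*k for j,q in J.items() for c in i])
    r=least_squares(f,[.52,.036,-.046]); return r.x,np.abs(r.fun).max()
for i in ([0],[1],[2],[0,1,2]): print(i,*fit(i))
p,_=fit([2]); print('home mark',W(p,(-.004,.051,.035)))
ex,ey=M(p)
for n,q in [('mark',(396,119)),('tailN',(380,39)),('tailF',(459,39)),('edge far',(450,250)),('edge near',(380,330))]:
    x=plane(C[2],np.array(q)*k,.035); d=x[:2]-p[:2]; print(n,x[:2],'jig',d@ex,d@ey)
E
python3 m2.py
```

```text
[0] [ 0.5191  0.0363 -0.0486] 1.2887284561326453
[1] [ 0.5193  0.0361 -0.048 ] 1.3409413515868778
[2] [ 0.522   0.0373 -0.0443] 1.1259065709581364
[0, 1, 2] [ 0.5199  0.0366 -0.0479] 1.9154824224068818
home mark [0.5203 0.0884 0.035 ]
mark [0.5224 0.0877] jig -0.0018259714688847754 0.05034039613065707
tailN [0.5132 0.1424] jig -0.013470304971657956 0.10457404081697445
tailF [0.5702 0.1391] jig 0.043625878833673117 0.10386368176343083
edge far [ 0.5625 -0.0152] jig 0.04278553259791373 -0.050668806249546415
edge near [ 0.5008 -0.0843] jig -0.015852830085276038 -0.1224826507390783
```

The bar is home in x and square. In y it is within about 1–2 mm, which is inside calibration doubt. I'll nudge the nose firmly once more to be sure.

servo_tool(moves=[[0,-4,0,0],[0,-8,0,0],[0,-12,0,0],[0,-16,-4,0],[0,-20,-8,0],[0,-21,-12,0],[0,-21,-16,0],[0,-21,-20,0],[0,-21,-23,0],[0,-21,-24.2,0],[0,-20,-24.2,0],[0,-19,-24.2,0],[0,-18.2,-24.2,0],[0,-17.6,-24.2,0],[0,-17.6,-24.2,0]])

```text
time: 11.18
ee_pos: [0.524, -0.1888, 0.0225]
tcp_rot: [-177.2, 0.1, 87.4]
wrist_force: [0.4, -0.9, 0.9]
opening: 0.0
grasp_force: 0.0
```

servo_tool(moves=[[0,0.2,0,0],[0,0.4,0,0],[0,0.4,0,0]])

```text
time: 11.43
ee_pos: [0.5236, -0.187, 0.0217]
tcp_rot: [-177.1, 0.2, 87.3]
wrist_force: [0.1, -3.0, 3.3]
opening: 0.0
grasp_force: 2.0
```

servo_tool(moves=[[0,0.2,0,0],[0,0.3,0,0],[0,0.3,0,0]])

```text
time: 11.68
ee_pos: [0.5236, -0.1864, 0.0217]
tcp_rot: [-177.1, 0.5, 87.2]
wrist_force: [0.1, -17.7, 3.1]
opening: -0.0003
grasp_force: 8.5
```

It stops at the same spot (y −0.186), so the bar is home against the end pin. Next I'll retract and look at the stand from two wrist positions.

servo_tool(moves=[[0,-3,0,0],[0,-3,4,0],[0,-3,8,0],[-1,0,12,0],[-2,4,16,0],[-3,8,20,0],[-4,12,23,0],[-5,16,23,0],[-6,20,23,0],[-7,24,23,0],[-8,28,23,0],[-9,32,23,0],[-9,36,23,0],[-9,40,23,0],[-9,40,23,0],[-9,40,23,0]], claw=0.53)

```text
time: 13.02
ee_pos: [0.4319, 0.2219, 0.2501]
tcp_rot: [-177.0, -0.0, 87.6]
wrist_force: [0.2, -0.4, 0.5]
opening: 0.0398
grasp_force: 0.0
```

```bash
cat > snap.py <<'E'
from h import *
import pickle,sys
i=sys.argv[1]
o=get_obs(); im=camera('wrist'); cv2.imwrite(f'pics/w{i}.png',im[:,:,::-1]); pickle.dump(o,open(f'w{i}.pkl','wb')); print(o['ee_pos'],o['tcp_rot'],o['qd'].round(1),o['opening'],o['time'])
E
python3 snap.py 4
```

```text
[0.43191661 0.22192849 0.25012351] [-1.76985557e+02 -2.88698760e-02  8.75856401e+01] [-5.  -1.3 -1.5  1.4 -2.  -6. ] 0.03983847424511874 13.0167
```

servo_tool(moves=[[4,0,0,0],[8,0,0,0],[8,0,0,0],[8,0,0,0],[8,0,0,0]])

```text
time: 13.48
ee_pos: [0.5128, 0.216, 0.2503]
tcp_rot: [-177.0, 0.1, 87.2]
wrist_force: [-0.5, -0.1, 0.8]
opening: 0.0401
grasp_force: 0.0
```

```bash
python3 snap.py 5; python3 - <<'E'
import cv2,numpy as np
a,b=[cv2.imread(f'pics/w{i}.png')[0:240] for i in (4,5)]
cv2.imwrite('pics/w45.png',cv2.resize(np.vstack([a,b]),None,fx=1.25,fy=1.25,interpolation=cv2.INTER_CUBIC))
E
```

```text
[0.51277135 0.21595688 0.25026424] [-1.76952246e+02  8.26712284e-02  8.72424722e+01] [ 0.8 -2.3 -0.8  0.1  0.   0.1] 0.04009306021828797 13.4833
```

View pics/w45.png

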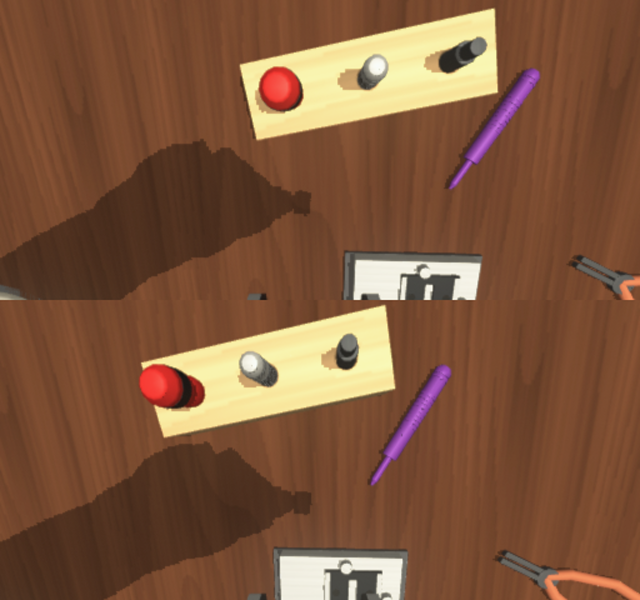

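View 4 (upper) and view 5 (lower) show three tools in the stand: red handle at (280,88)/(165,386), bright knurled domed cylinder at (374,70)/(257,368), and dark tool with a thin neck at (463,55)/(347,350). The purple look-alike lies on the bench at (495,130)/(412,425). The bright domed one fits the punch, because the dark necked one is the pin punch and the red one the screwdriver. I'll measure it and confirm with an enlarged crop.

```bash
cat > m3.py <<'E'
from h import *
import pickle
np.set_printoptions(precision=4,suppress=True)
C={i:cam('wrist',pickle.load(open(f'w{i}.pkl','rb'))) for i in (4,5)}
big=[];cap={};base={}
for i,roi in ((4,(270,20,330,90)),(5,(170,20,240,90))):
    im=cv2.imread(f'pics/w{i}.png'); hsv=cv2.cvtColor(im,cv2.COLOR_BGR2HSV)
    m=cv2.inRange(hsv,(18,50,150),(35,255,255)); m=cv2.morphologyEx(m,cv2.MORPH_OPEN,np.ones((3,3)))
    c=max(cv2.findContours(m,cv2.RETR_EXTERNAL,cv2.CHAIN_APPROX_NONE)[0],key=cv2.contourArea)
    h=cv2.convexHull(c); q=cv2.approxPolyDP(h,8,True)[:,0]
    P=np.array([plane(C[i],a,.07)[:2] for a in q]); print(i,'stand corners',q.tolist(),P.tolist())
    if len(P)==4: print(' centre',P.mean(0))
    x0,y0,x1,y1=roi; s=hsv[y0:y1,x0:x1]; g=((s[...,1]<45)&(s[...,2]>60)).astype(np.uint8)
    n,l,st,ce=cv2.connectedComponentsWithStats(g); j=1+st[1:,4].argmax()
    ys,xs=np.where(l==j); pts=np.c_[xs,ys].astype(np.float32)+[x0,y0]
    r=cv2.minAreaRect(pts.astype(np.float32)); bx=cv2.boxPoints(r); e=[np.linalg.norm(bx[1]-bx[0]),np.linalg.norm(bx[2]-bx[1])]
    ends=[(bx[0]+bx[1])/2,(bx[2]+bx[3])/2] if e[0]<e[1] else [(bx[1]+bx[2])/2,(bx[3]+bx[0])/2]
    ends.sort(key=lambda v:v[1]); print(' punch ends',ends,e,len(pts))
    u=(ends[1]-ends[0])/np.linalg.norm(ends[1]-ends[0]); w=min(e)
    cap[i]=ends[0]+u*w/2; base[i]=ends[1]
    b=cv2.resize(im[y0-10:y1+10,x0-10:x1+10],(400,400),interpolation=cv2.INTER_CUBIC); big.append(b)
cv2.imwrite('pics/crop.png',np.hstack(big))
print('cap centre (~dome)',*tri((C[4],cap[4]),(C[5],cap[5])))
print('at z=.13',plane(C[4],cap[4],.13),plane(C[5],cap[5],.13))
E
python3 m3.py
```

```text
4 stand corners [[395, 7], [396, 74], [205, 110], [192, 51]] [[0.5665751573920241, 0.3759661656557426], [0.5737770937322146, 0.3166198032565209], [0.37689706031255366, 0.2895551240918679], [0.36876511703503967, 0.3477780537056194]]
 centre [0.4715 0.3325]
 punch ends [array([307.,  47.], dtype=float32), array([287.5,  66.5], dtype=float32)] [np.float32(27.577162), np.float32(18.384779)] 404
5 stand corners [[308, 5], [315, 71], [131, 108], [114, 50]] [[0.5666531837513783, 0.375470536569864], [0.5743874454175982, 0.3164571813270234], [0.3770674393544653, 0.28938533305873276], [0.3693253274318867, 0.3472388113421278]]
 centre [0.4719 0.3321]
 punch ends [array([194.,  44.], dtype=float32), array([217.,  67.], dtype=float32)] [np.float32(18.384777), np.float32(32.526913)] 498
cap centre (~dome) [0.4716 0.3325 0.132 ] 0.18170301299703226
at z=.13 [0.4718 0.3326 0.13  ] [0.4712 0.3329 0.13  ]
```

View pics/crop.png

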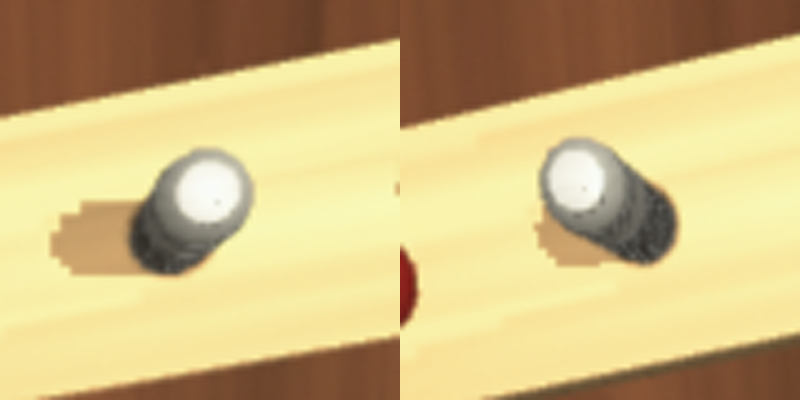

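The crop confirms the bright knurled body with the domed cap. The punch stands at (0.4715, 0.3325), dome at about z 0.132, in the stand's middle hole, and the stand is turned 8°. Now I'll go above it, closing along the stand.

servo_tool(moves=[[-2,4,-2,0.1],[-4.2,8,-4,0.187],[-4.2,11.6,-7,0.187],[-4.2,11.6,-7,0.187],[-4.2,11.6,-7,0.187],[-4.2,11.6,-7,0.187],[-4.2,11.6,-7,0.187]])

```text
time: 14.12
ee_pos: [0.471, 0.3321, 0.182]
tcp_rot: [-177.1, 0.0, 98.0]
wrist_force: [0.3, -0.8, -0.0]
opening: 0.0406
grasp_force: 0.0
```

servo_tool(moves=[[0,0,-3,0],[0,0,-6,0],[0,0,-8,0],[0,0,-8.5,0],[0,0,-8.5,0],[0,0,-8.5,0]])

```text
time: 14.62
ee_pos: [0.4716, 0.3326, 0.0974]
tcp_rot: [-177.1, 0.0, 98.0]
wrist_force: [0.4, 0.3, 0.0]
opening: 0.0399
grasp_force: 0.0
```

servo_tool(moves=[[0,0,0,0],[0,0,0,0],[0,0,0,0],[0,0,0,0],[0,0,0,0],[0,0,0,0],[0,0,0,0],[0,0,0,0]], claw=1, force=60)

```text
time: 15.28
ee_pos: [0.4719, 0.3334, 0.0974]
tcp_rot: [-177.2, -0.0, 98.0]
wrist_force: [1.6, -1.4, 6.4]
opening: 0.0145
grasp_force: 58.4
```

servo_tool(moves=[[0,0,2,0],[0,0,4,0],[0,0,7,0],[0,0,10,0],[0,0,10,0],[0,-4,10,0],[1,-8,10,0],[2.5,-12,10,0],[4,-16,10,0],[5.2,-20,10,0],[5.2,-23,10,0],[5.2,-24.5,9,0],[5.2,-24.5,7,0],[5.2,-24.5,5.6,0],[5.2,-24.5,5.6,0],[5.2,-24.5,5.6,0],[5.2,-24.5,5.6,0]])

```text
time: 16.7
ee_pos: [0.523, 0.0882, 0.1523]
tcp_rot: [-177.1, 0.1, 98.1]
wrist_force: [0.2, -0.7, -2.2]
opening: 0.0141
grasp_force: 58.9
```

```bash
python3 snap.py 6; python3 - <<'E'
from h import *
a=cv2.imread('pics/w6.png')
s,d=camera('scene')[:,:,::-1],camera('side')[:,:,::-1]
cv2.imwrite('pics/s6.png',s);cv2.imwrite('pics/d6.png',d)
p=np.array([.519,.088,.05])
def crop(im,c,w,h,f):
    x,y=int(c[0])-w//2,int(c[1])-h//2; print(x,y,f); return cv2.resize(im[max(y,0):y+h,x:x+w],(w*f,h*f),interpolation=cv2.INTER_CUBIC)
A=crop(a,(256,200),200,150,4)  # 800x600? keep left
A=cv2.resize(a[120:270,185:335],(400,400),interpolation=cv2.INTER_CUBIC)
S=crop(s,proj(cam('scene'),p),50,50,8);D=crop(d,proj(cam('side'),p),50,50,8)
W=cv2.resize(a,(400,300))
cv2.imwrite('pics/c6.png',cv2.resize(np.vstack([np.hstack([A,S]),np.hstack([D,np.vstack([W,np.zeros((100,400,3),np.uint8)])])]),(600,600)))
E
```

```text
[0.52299382 0.08820391 0.15233023] [-1.77053037e+02  6.23808331e-02  9.80635154e+01] [ 0.1 -0.2  0.6 -0.1  0.   0. ] 0.014099123439197975 16.7
156 125 4
272 162 8
218 184 8
```

View pics/c6.png

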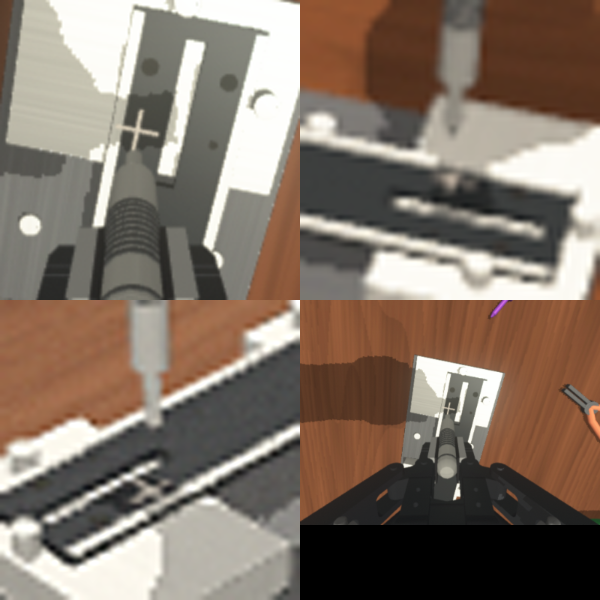

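Wrist crop: the tip is at (134,153) and the cross centre at (138,131). Scene crop: tip (455,132), cross (453,187). Side crop: tip (154,424), cross (150,490). The punch hangs nearly upright above the cross. I'll triangulate both points.

```bash
python3 - <<'E'
from h import *
import pickle
np.set_printoptions(precision=4,suppress=True)
o=pickle.load(open('w6.pkl','rb'))
w,s,d=cam('wrist',o),cam('scene'),cam('side')
tip=[(w,(252,196.5)),(s,(297.8,184)),(d,(243.7,204.7))]; x=[(w,(254,185.5)),(s,(297.5,193.2)),(d,(243,215.7))]
for n,L in (('tip',tip),('cross',x)):
    L=[(c,np.array(p)) for c,p in L]
    print(n,'all',*tri(*L),'s+d',*tri(*L[1:]),'w+s',*tri(*L[:2]),'w+d',tri(L[0],L[2]))
print('cross plane .035',[plane(c,p,.035) for c,p in x])
t=tri(*[(c,np.array(p)) for c,p in tip])[0]
for z in (t[2],.062): print('tip plane',z,[plane(c,p,z) for c,p in tip])
print('tip expected',o['ee_pos']+.0904*np.array([-.0519,-.0073,-.9986]))
E
```

```text
tip all [0.5202 0.0873 0.0633] 1.005871458710696 s+d [0.5197 0.0878 0.0632] 0.730212549171701 w+s [0.5207 0.0879 0.0633] 1.723863476217511 w+d (array([0.5202, 0.086 , 0.0632]), np.float64(0.6064419879995683))
cross all [0.5206 0.0885 0.0314] 1.9536841105180025 s+d [0.5202 0.0896 0.0312] 0.5599824761051162 w+s [0.5211 0.0888 0.0319] 2.194572858942886 w+d (array([0.521 , 0.0866, 0.0304]), np.float64(0.36435937350092207))
cross plane .035 [array([0.5208, 0.0877, 0.035 ]), array([0.5255, 0.0913, 0.035 ]), array([0.5165, 0.0917, 0.035 ])]
tip plane 0.06329084370359074 [array([0.5204, 0.0864, 0.0633]), array([0.5215, 0.0893, 0.0633]), array([0.52  , 0.0855, 0.0633])]
tip plane 0.062 [array([0.5204, 0.086 , 0.062 ]), array([0.52  , 0.0892, 0.062 ]), array([0.5213, 0.0841, 0.062 ])]
tip expected [0.5183 0.0875 0.0621]
```

The tip is about 0.5 mm in x and 1.3 mm in y off the cross, and about 27 mm above it. I'll correct that, go down to about 6 mm above, and look once more.

servo_tool(moves=[[0.05,0.13,-0.7,0],[0.05,0.13,-1.4,0],[0.05,0.13,-2.1,0],[0.05,0.13,-2.1,0],[0.05,0.13,-2.1,0],[0.05,0.13,-2.1,0]])

```text
time: 17.35
ee_pos: [0.5232, 0.0892, 0.1303]
tcp_rot: [-177.0, 0.1, 98.0]
wrist_force: [0.5, -0.4, -1.5]
opening: 0.0146
grasp_force: 58.9
```

```bash
python3 snap.py 7; python3 - <<'E'
from h import *
a=cv2.imread('pics/w7.png'); s,d=camera('scene')[:,:,::-1],camera('side')[:,:,::-1]
cv2.imwrite('pics/s7.png',s);cv2.imwrite('pics/d7.png',d)
r=lambda im,x,y,w:cv2.resize(im[y:y+w,x:x+w],(300,300),interpolation=cv2.INTER_CUBIC)
cv2.imwrite('pics/c7.png',np.vstack([np.hstack([r(a,225,160,60),r(s,282,172,30)]),np.hstack([r(d,228,196,30),r(a,185,90,150)])]))
E
```

```text
[0.5231718  0.08920376 0.13032449] [-1.76987228e+02  6.41528796e-02  9.80369810e+01] [-0.  -0.1  0.4 -0.   0.   0.1] 0.01456025901622718 17.35
```

View pics/c7.png

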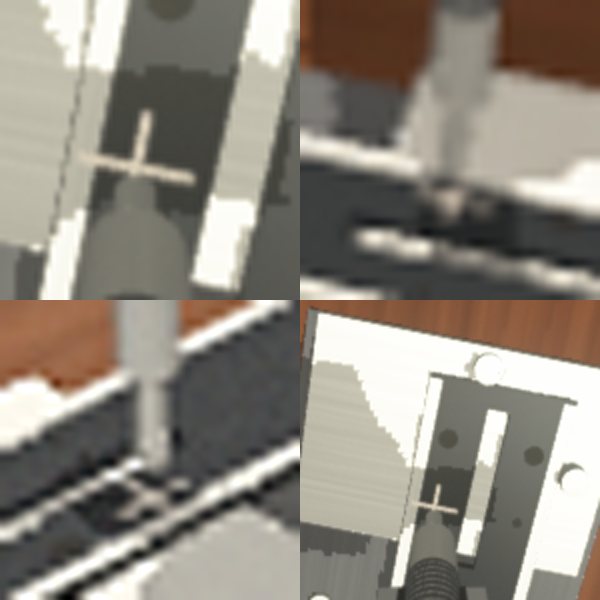

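Wrist crop: tip (132,175), cross centre (138,168). Side crop: tip (153,468), cross (150,492). Scene crop: tip (452,190), cross (455,207). The point sits just above the cross centre. Here is the residual.

```bash
python3 - <<'E'
from h import *
import pickle
np.set_printoptions(precision=4,suppress=True)
o=pickle.load(open('w7.pkl','rb'))
w,s,d=cam('wrist',o),cam('scene'),cam('side')
tip=[(w,(251.4,195)),(s,(297.2,191)),(d,(243.3,212.8))]; x=[(w,(252.6,193.6)),(s,(297.5,192.7)),(d,(243,215.2))]
for n,L in (('tip',tip),('cross',x)):
    L=[(c,np.array(p)) for c,p in L]; print(n,tri(*L),tri(*L[1:]))
for zt in (.0395,.042): print([plane(a[0],b[1],.035)[:2]-plane(a[0],a[1],zt)[:2] for a,b in zip(tip,x)])
E
```

```text
tip (array([0.5202, 0.0881, 0.0391]), np.float64(0.6285578531423505)) (array([0.5205, 0.0882, 0.0391]), np.float64(0.5960585302008388))
cross (array([0.5205, 0.0887, 0.033 ]), np.float64(1.6069695090028695)) (array([0.5201, 0.0895, 0.0328]), np.float64(0.5182655239890671))
[array([ 0.0008, -0.0001]), array([0.0014, 0.0014]), array([-0.0022,  0.0034])]
[array([ 0.0008, -0.001 ]), array([-0.0014,  0.001 ]), array([0.0003, 0.0008])]
```

servo_tool(moves=[[0.05,0.05,-0.2,0],[0.05,0.05,-0.4,0],[0.05,0.05,-0.5,0],[0.05,0.05,-0.5,0],[0.05,0.05,-0.5,0]])

```text
time: 17.92
ee_pos: [0.5238, 0.0897, 0.1253]
tcp_rot: [-177.0, 0.1, 98.0]
wrist_force: [0.6, -0.7, -1.4]
opening: 0.0145
grasp_force: 58.9
```

servo_tool(moves=[[0,0,-0.1,0],[0,0,-0.2,0],[0,0,-0.2,0],[0,0,-0.2,0]])

```text
time: 18.25
ee_pos: [0.5238, 0.0897, 0.1236]
tcp_rot: [-177.0, 0.1, 98.0]
wrist_force: [-0.6, 0.3, 2.0]
opening: 0.0142
grasp_force: 59.3
```

Contact at about 3.4 N net, so the nose is in about 1 mm. I'll press on in small steps.

servo_tool(moves=[[0,0,-0.1,0],[0,0,-0.2,0],[0,0,-0.2,0],[0,0,-0.2,0]])

```text
time: 18.58
ee_pos: [0.5238, 0.0897, 0.1215]
tcp_rot: [-177.0, 0.1, 98.0]
wrist_force: [-1.1, -0.2, 3.7]
opening: 0.0146
grasp_force: 59.5
```

servo_tool(moves=[[0,0,-0.1,0],[0,0,-0.15,0],[0,0,-0.15,0],[0,0,-0.15,0]])

```text
time: 18.92
ee_pos: [0.5238, 0.0897, 0.12]
tcp_rot: [-177.0, 0.1, 98.0]
wrist_force: [-0.6, 0.8, 5.1]
opening: 0.0144
grasp_force: 59.5
```

About 6.5 N net means the nose is in about 4.7 mm, and travel since contact agrees at about 4.8 mm. I'll hold briefly, check that the bar hasn't shifted, and then hand in.

servo_tool(moves=[[0,0,0,0],[0,0,0,0],[0,0,0,0],[0,0,0,0],[0,0,0,0],[0,0,0,0]])

```text
time: 19.42
ee_pos: [0.5238, 0.0897, 0.12]
tcp_rot: [-177.0, 0.1, 98.0]
wrist_force: [-1.0, -1.2, 5.3]
opening: 0.0145
grasp_force: 59.5
```

```bash
python3 - <<'E'
from h import *
np.set_printoptions(precision=4,suppress=True)
g=lambda im:np.float32(cv2.cvtColor(im,cv2.COLOR_BGR2GRAY))
for n,f,(x,y,w,h) in (('scene','s7',(195,165,80,35)),('side','d7',(260,175,55,35))):
    a=g(cv2.imread(f'pics/{f}.png'))[y:y+h,x:x+w]; b=g(camera(n)[:,:,::-1])[y:y+h,x:x+w]
    print(n,cv2.phaseCorrelate(a.copy(),b.copy()))
o=get_obs(); print(o['ee_pos'],o['tcp_rot'],o['wrist_force'],o['grasp_force'],o['time'])
E
```

```text
scene ((0.02345953844013593, -0.008725323750713443), 1.00218350895577)
side ((-0.050792435709670514, 0.03486286358480584), 1.0109332992522806)
[0.5238 0.0897 0.12  ] [-177.0152    0.0629   98.0386] [-1.5214 -0.2279  5.2227] 59.532797851147734 19.5167
```

The bar hasn't moved and the force is steady at about 6.6 N net, so I'm handing in.

```bash
python3 -c "from workcell import *; print(job_done())"
```

```text
the job is handed in; nothing more can be done
None
```

I handed the job in at about 19.5 s with the bar home against all three pins and the punch held about 3° off vertical, its point about 1 mm from the centre of the cross by camera and its nose about 4.7 mm in (about 6.6 N); the hand-in gave no verdict.

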